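Tip a blank into the dowelling jig and cam it tight

TASK

The next blank has been stood on end at the open end of the wooden dowelling jig. Taking nothing between the fingers and lifting nothing, push it near its top so that it topples and lands flat on the jig's bed, between the fence and the cam, with its upper end towards the end stop; push it along the bed until its end is against the stop while the clamp is still open. Then push the clamp's lever round by its upright handle until the cam presses the blank tight against the fence and stays locked, and leave the waiting blanks and the can of dowels as they stand.

Things in the scene. Friction and masses are not known exactly. Their poses are not given: they have to be found in the camera images.
- dowel_jig: Dowelling jig screwed to the bench: plywood base, bed (its top) 18 mm above the bench. Origin: on the bench under mid-bed. Its +y runs along the bed from the open mouth (base edge y = -140 mm) to the dark end stop; +x across the bed to the long fence (inner face x = +50 mm, 22 mm high, full length); z up. The base spans x = -80 to +74 mm; the cam clamp is on the -x side, towards the robot.
- blank: Wooden blank 50 x 120 x 26 mm (own x, y, z), 0.1 kg, standing on end on the bed about 60 mm (48 to 72) from the jig's origin on the mouth side; top 138 mm above the bench, thin side along the bed. Origin: centre of the 50 x 120 mm face that looks at the stop (the face it is to lie on). y: foot to top. z: away from the stop while standing, up when lying. Tips once its top is pushed about 30 mm.
- blank_mid (a point): Centre of the blank's volume: 60 mm above the bed while it stands, 13 mm above it when it lies.
- blank_top (a point): Centre of the blank's 50 x 26 mm end that is uppermost while it stands; this end goes against the end stop. Once toppled it has roughly 20 to 45 mm to slide to the stop, and lies about 9 mm clear of the fence and of the open cam. Axes: the blank's.
- blank_foot (a point): Centre of the blank's other end, on which it stands; the face to push on once it lies. Its axes are the blank's.
- stop_face (a point): Where the centre of the blank's end belongs on the end stop: at (25, 105, 31) mm in the jig's frame, midway between two steel drill bushings. The stop is 34 mm high above the bed. Pencil lines on the bed, 50 mm from the fence and 120 mm from the stop, show the blank's place. Axes: the jig's.
- cam_lever (a joint): Cam lever's angle, rad: starts open (0 to 0.2), grows anticlockwise seen from above. At about 1.5 the cam meets a blank lying against the fence, and tightens beyond; free travel ends at 1.95. The stiff pivot (0.3 N m friction) stays where left. Closing, the cam slides the blank to the fence, then clamps it; 10 N on the handle makes it tight.
- cam_pivot (a point): Pivot of the cam, at bed height, at (-31, +58) mm in the jig's x, y. The cam is a wooden disc of 26 mm radius, its centre 14 mm off the pivot, 3 to 21 mm above the bed; the lever leaves it at 5 to 19 mm above the bed. Axes: the jig's.
- lever_grip (a point): On the axis of the lever's upright turned handle, 45 mm above the bed, 85 mm from the pivot; handle 21 mm thick, 19 to 64 mm above the bed. Open, it lies 150 degrees anticlockwise from the jig's +x as seen from the pivot, and it closes by swinging on the robot's side to about 240 degrees: push it first from its stop side towards the mouth, at the end from the robot's side towards the fence.
- waiting_blank_1: A blank of the same kind waiting on end on the bench to the right of the jig; leave it standing where it is. Origin as for the blank.
- waiting_blank_2: A second waiting blank on end, beside the first; leave it standing where it is.
- dowels: Grey can of dowels, 73 mm across, 123 mm tall, on the bench left of the jig and nearer the robot; not to be disturbed. Origin: centre of its underside.
Not all that is in view belongs to the job. What is shaped like the blank but pink is not meant.

How it is judged:
By the outcome, as a careful person would: the job done as asked, in the order asked, and still so for the second after the job is handed in, with the robot touching nothing.
It also fails if it takes over 54 s, if anything falls off the work surface, if the arm or the gripper's body presses on something with over 40 N, if the wrist force passes 120 N, or if a joint passes its speed limit or range.

ROBOT

A 6-joint arm with a two-finger parallel gripper is mounted at the origin on the work surface; the furniture and walls round the work are solid. World frame = base frame: x ahead of the robot, y to its left, z up, the work surface at z = 0. Lengths are in mm, angles in rad, forces in N, time in s.
With the tool pointing down it reaches from about 300 to 875 mm from the base axis. Payload 4.2 kg.
Tool frame: the origin (TCP) lies midway between the tips of the shut fingers; the grasp point (between the pads) lies 19 mm behind it; z points along the fingers, y is the direction in which the jaws open and shut (so a half turn about z gives the same grasp; the last joint's range is limited). The gripper opens to 85 mm and grips with 20 to 120 N. Pads are 22 mm wide; open, the fingers measure 114 mm over their backs; the gripper's body (76 mm by 85 mm) begins 54 mm behind the grasp point. The pads swing forward as they close: fully open they stand 13 mm farther back than shut.
Start: joints at [1.299, 0.32, 1.565, -0, 1.257, -0.02], TCP at [143.261, 556.882, 231.338] pointing down, gripper open.
Joint ranges: [-3.11, 3.11], [-0.84, 2.01], [0.21, 2.61], [-1.34, 4.49], [0.05, 2.63], [-2.56, 2.56]. Speed limits (rad/s): [2.57, 2.57, 3.14, 3.14, 3.14, 3.14].

INTERFACE

Orientations are given as a rotation vector (axis times angle).
In Python, from workcell import r, viewer gives the robot as it stands.
- The arm moves only by the shell command python3 -m crank 'ROWS' [FORCE]. ROWS is text: rows parted by semicolons, each of 7 numbers parted by spaces: the closure, from -1 (fully open) to 1 (shut), then the shift along the tool's x, y, z in units of 40 mm (1.0 is 40 mm), then the turn, a rotation vector about the tool's x, y, z in units of 8 degrees (1.0 is 8 degrees). A call has 1 to 10 rows; each row shifts and turns the pose as measured when the row begins, along the tool's axes as they then stand; what a row does not reach is not made up. A row lasts 1/10 s, in which the tool goes at most 50 mm and 8.59 degrees, less where a joint would pass 70% of its speed; a pose out of reach is approached as far as the arm can. A call is refused whole if a number of a shift passes 1 or a number of a turn 1, either way. A call with a gripper value outside its range is refused whole. The fingers move at their own pace and stop on an object; FORCE is the grip in N (left out, the last holds). Time passes only in rows, so rows that do not move let the fingers close. It gives the time, the measured TCP pose, the force and the opening at its end, in the units of the state.
- r.sense(): the state, without advancing time (a new reading comes with each control period).
- viewer.get_image(name): name is "scene" or "top"; returns the picture (384x512x3 uint8, red, green, blue); there is no depth.
- viewer.get_calibration(name): a dict with "mtx" (3x3 intrinsics, pixels), "k1" (the pictures are not rectified: a ray, as slopes to the right and down, at radius r is drawn at 1 + k1 r^2 times it, then the intrinsics apply), "R" (3x3) and "t" (3): a world point X has camera coordinates R X + t. Camera axes: x right, y down, z forward; pixel columns grow to the right and rows downward; lengths in mm; the calibration is good to about 2 mm. A picture is of the moment at which its call begins. get_calibration takes no time and is no camera call.
- r.hand_in(): hands the job in, once; it reports no verdict.
The state is a dict: "clock": time; "q": joint angles; "qd": joint speeds; "joint_efforts": joint torques, N m; "ee_pos": TCP position; "orientation": TCP orientation; "contact_force": force on the tool from outside, world axes, zero at the start; "moment": the same for the moment, N m; "finger_gap": opening from 0.0 (shut) to 1.0 (fully open).
Only numpy, scipy, OpenCV 4.12 (cv2) and the standard library are available. Lean on these libraries where they do the work, as an engineer would, in place of code of your own. Each camera call takes 0.05 s, during which the arm holds its last target. There are 200 camera calls.

## Working session

There is one attempt and no reset: what is moved stays moved. The work goes in short steps, Python scripts to look and compute and a shell command to move; the robot and the scene stay as the last step left them, time stands still between calls to the robot, and variables do not carry over. Pictures are saved under pics/ and viewed, about 8 in all and at most 12, crops included, and the job is handed in when it is done.

```bash
mkdir -p pics; ls
python3 - <<'E'
from workcell import r,viewer
import cv2
for n in("scene","top"):
    im=viewer.get_image(n); cv2.imwrite(f"pics/{n}0.png",im[:,:,::-1])
    c=viewer.get_calibration(n); print(n,c)
print(r.sense())
a=cv2.imread("pics/scene0.png");
E
```

```text
pics
scene {'mtx': array([[431.08917202,   0.        , 254.42145946],
       [  0.        , 431.08917202, 194.80536277],
       [  0.        ,   0.        ,   1.        ]]), 'k1': -0.14000094420486686, 'R': array([[ 0.73348245, -0.6796553 , -0.00849504],
       [-0.34239141, -0.35865374, -0.86840982],
       [ 0.58717256,  0.63987199, -0.49577436]]), 't': array([-420.54893593,  226.09525712, 1141.63850336])}
top {'mtx': array([[459.38695114,   0.        , 265.39469529],
       [  0.        , 459.38695114, 183.86198226],
       [  0.        ,   0.        ,   1.        ]]), 'k1': 0.00872603289053798, 'R': array([[-0.10328833, -0.99463534,  0.00566283],
       [-0.86750392,  0.08729821, -0.48971008],
       [ 0.4865886 , -0.05549387, -0.87186694]]), 't': array([ -31.39643794,  488.6183279 , 1559.34536136])}
{'clock': 0.1, 'q': array([ 1.29901018e+00,  3.20224943e-01,  1.56552253e+00,  4.16448490e-05,
        1.25737682e+00, -1.99756184e-02]), 'qd': array([-0.00031753, -0.00123061, -0.00292312,  0.00187897,  0.00013967,
       -0.00111204]), 'joint_efforts': array([-1.02766509e-03, -4.16413271e+01, -2.34705555e+01, -1.25047463e-04,
        4.74752698e-03,  3.04700359e-05]), 'ee_pos': array([143.13095528, 556.48458219, 230.5814542 ]), 'orientation': array([-3.94485912e-01, -3.11646187e+00,  2.37110674e-03]), 'contact_force': array([-0.19854576, -0.57359425,  0.64813167]), 'moment': array([-0.03331086,  0.03122365,  0.02400305]), 'finger_gap': 1.0009271588037647}
```

View pics/scene0.png

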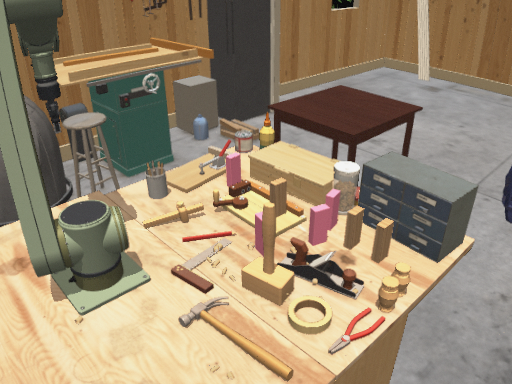

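View pics/top0.png

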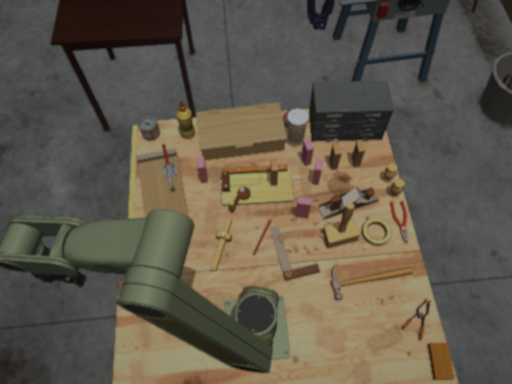

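Run:
```python
import cv2,numpy as np
a=cv2.imread("pics/top0.png")[155:220,210:310]
b=cv2.imread("pics/scene0.png")[165:245,205:310]
a=cv2.resize(a,(800,520),interpolation=cv2.INTER_CUBIC);cv2.imwrite("pics/ct.png",a)
b=cv2.resize(b,(788,600),interpolation=cv2.INTER_CUBIC);cv2.imwrite("pics/cs.png",b)
```

```text
(no output)
```

View pics/ct.png

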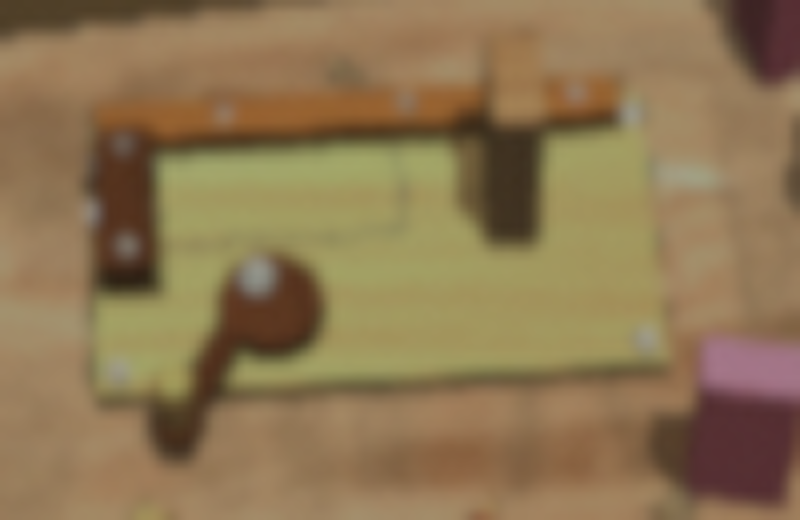

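View pics/cs.png

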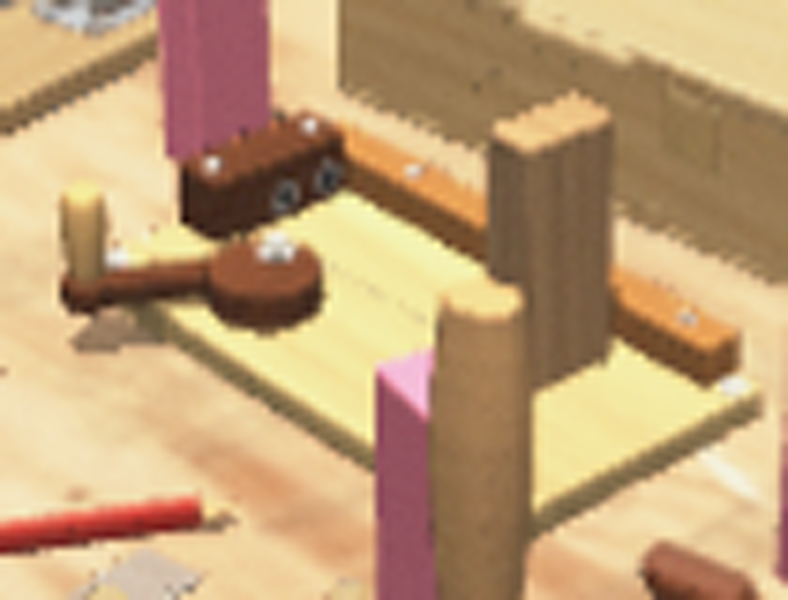

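```bash
cat > h.py <<'E'
import numpy as np
from workcell import viewer
from scipy.optimize import least_squares
def proj(n,P):
    c=viewer.get_calibration(n);p=np.atleast_2d(P)@c['R'].T+c['t'];s=p[:,:2]/p[:,2:]
    s=s*(1+c['k1']*(s**2).sum(1,keepdims=True)); return s*c['mtx'][0,0]+c['mtx'][:2,2]
def tf(p,P):
    P=np.atleast_2d(P).astype(float);a=p[2];c,s=np.cos(a),np.sin(a)
    return np.c_[p[0]+c*P[:,0]-s*P[:,1],p[1]+s*P[:,0]+c*P[:,1],P[:,2]]
def ct(x):return (np.array(x)+.5)/8-.5+[210,155]
def cs(x):return (np.array(x)+.5)/7.5-.5+[205,165]
E
python3 - <<'E'
from h import *
T=[((-80,-140,18),(664,364)),((0,-15,18),(402,225)),((50,-15,18),(398,148)),((0,105,18),(158,245)),((-31,58,40),(257,275)),((50,105,40),(157,140)),((50,-140,40),(620,122))]
S=[((74,-140,18),(760,395)),((-31,58,40),(277,247)),((50,-140,40),(710,355))]
f=lambda p:np.r_[(proj("top",tf(p,[a for a,_ in T]))-ct([b for _,b in T])).ravel(),(proj("scene",tf(p,[a for a,_ in S]))-cs([b for _,b in S])).ravel()]
s=least_squares(f,[550,0,0]);J=s.x;print("jig",J);print(s.fun.reshape(-1,2).round(1).tolist())
# handle
for th in np.arange(150,172,4): 
    a=np.radians(th);print(th,((proj("top",tf(J,(-31+85*np.cos(a),58+85*np.sin(a),82)))-[210,155]+.5)*8).round(),((proj("scene",tf(J,(-31+85*np.cos(a),58+85*np.sin(a),82)))-[205,165]+.5)*7.5).round())
B=[((-25,-26/2,138),(490,122)),((-25,13,138),(0,0))]
T=[((-25,13,138),(489,123)),((-25,-13,138),(541,123)),((25,13,138),(487,33)),((25,-13,138),(542,33)),((-25,13,18),(490,242)),((-25,-13,18),(537,242))]
S=[((-25,13,138),(491,128)),((-25,-13,138),(528,155)),((25,-13,138),(613,115)),((25,13,138),(575,92)),((-25,-13,18),(535,387)),((25,-13,18),(610,357))]
s=least_squares(f,[550,0,0]);b=s.x;print("blank",b);print(s.fun.reshape(-1,2).round(1).tolist())
c,q=np.cos(J[2]),np.sin(J[2]);print("in jig",np.array([[c,q],[-q,c]])@(b[:2]-J[:2]))
print(tf(J,[(50,105,0),(-80,-140,0),(-80,120,0),(74,120,0)]))
# ground points
from scipy.optimize import fsolve
def back(n,uv,z): return fsolve(lambda x:(proj(n,(x[0],x[1],z))-np.array(uv)).ravel(),[600,0]).round()
print("can",back("scene",(157,194),0),back("scene",(157,166),123),"wb",back("scene",(354,246),0),back("scene",(381,259),0),"pinkleft",back("scene",(234,156),120),"pinkfront",back("top",(303,201),120),"pinkright",back("top",(317,163),120),"post",back("scene",(269,208),150))
E
```

```text
jig [ 5.48066900e+02 -4.94192027e+01 -4.43097329e-02]
[[0.1, 0.0], [-0.4, 1.0], [-0.6, -0.3], [-0.4, -0.0], [-0.8, -0.1], [-0.9, -0.6], [3.1, -1.3], [-0.7, -0.9], [-1.0, 0.3], [1.0, 1.2]]
150 [[161. 374.]] [[ 73. 185.]]
154 [[173. 379.]] [[ 75. 191.]]
158 [[184. 383.]] [[ 78. 198.]]
162 [[197. 387.]] [[ 82. 204.]]
166 [[209. 389.]] [[ 87. 210.]]
170 [[222. 391.]] [[ 92. 216.]]
blank [ 5.61764659e+02 -1.21215590e+02 -4.39760327e-02]
[[0.2, -0.7], [0.7, -1.1], [-0.4, -0.8], [-0.4, -1.2], [-0.4, 0.1], [0.3, -0.2], [-0.8, 0.3], [-0.0, -0.2], [0.5, 0.0], [-0.2, 0.2], [-1.5, 2.2], [-0.1, 0.7]]
in jig [ 16.86455215 -71.11917245]
[[ 602.66882419   53.2629764     0.        ]
 [ 461.94408863 -185.73817172    0.        ]
 [ 473.46084974   74.00663422    0.        ]
 [ 627.30969634   67.18516803    0.        ]]
can [364. 291.] [363. 261.] wb [ 620. -383.] [ 624. -474.] pinkleft [609. 144.] pinkfront [ 403. -210.] pinkright [ 558. -286.] post [ 416. -230.]
```

```bash
cat >> h.py <<'E'
from workcell import r
from scipy.spatial.transform import Rotation as Ro
J=np.array([548.07,-49.42,-.0443])
def rel(*targets):
    s=r.sense();R=Ro.from_rotvec(s['orientation']).as_matrix();p=np.array(s['ee_pos'])
    print("t",s['clock'],"p",p.round(1),"F",np.round(s['contact_force'],1),"tooly",R[:,1].round(3),"toolz",R[:,2].round(3))
    for t in targets:
        d=R.T@(np.array(t)-p)/40;print("units",d.round(3));p=np.array(t)
    return R
E
python3 - <<'E'
from h import *
def back(n,uv,z): return least_squares(lambda x:(proj(n,(x[0],x[1],z))-np.array(uv)).ravel(),[600,0]).x.round()
for z in (0,40):print(z,back("scene",(268,290-z/3),z),back("top",(341,236-z/5),z))
s=least_squares(lambda x:np.r_[(proj("scene",x)-[269,207]).ravel(),(proj("top",x)-[349,208]).ravel()],[450,-300,200]);print(s.x,s.cost)
for nm,a,b in(("can",(157,167),(130,170)),("pinkfront",(262,215),(303,201)),("wb1",(355,209),(336,148)),("pinkR",(318,208),(317,163)),("pinkR2",(332,192),(308,144))):
  s=least_squares(lambda x:np.r_[(proj("scene",x)-a).ravel(),(proj("top",x)-b).ravel()],[450,-300,100]);print(nm,s.x.round(),s.cost.round())
E
python3 -m crank '1 0 0 -0.5 0 0 -0.75; 1 0 0 -0.5 0 0 -0.75; 1 0 0 0 0 0 0'
python3 -c "
from h import *
rel((562,-215,260))"
```

```text
0 [ 304. -342.] [ 302. -348.]
40 [ 307. -338.] [ 318. -345.]
[ 303.8778151  -339.58180184  247.24680613] 1.9217889179873604
can [558. 454.  38.] 464.0
pinkfront [ 406. -211.  122.] 1.0
wb1 [ 618. -370.  123.] 0.0
pinkR [ 559. -286.  115.] 0.0
pinkR2 [ 647. -265.  124.] 0.0
clock: 0.4
ee_pos: [142.8, 555.4, 269.2]
orientation: [-0.056, -3.139, 0.011]
contact_force: [0.9, -0.4, -0.2]
finger_gap: 0.518
t 0.4 p [142.8 555.4 269.2] F [ 0.9 -0.4 -0.2] tooly [ 0.035  0.999 -0.007] toolz [-0.002 -0.007 -1.   ]
units [-11.154 -18.875   0.344]
```

```bash
python3 -m crank '1 -0.55 -0.93 0 0 0 0;1 -0.55 -0.93 0 0 0 0;1 -0.55 -0.93 0 0 0 0;1 -0.55 -0.93 0 0 0 0;1 -0.55 -0.93 0 0 0 0;1 -0.55 -0.93 0 0 0 0;1 -0.55 -0.93 0 0 0 0;1 -0.55 -0.93 0 0 0 0;1 -0.55 -0.93 0 0 0 0;1 -0.55 -0.93 0 0 0 0' >/dev/null
python3 -m crank '1 -0.55 -0.93 0 0 0 0;1 -0.55 -0.93 0 0 0 0;1 -0.55 -0.93 0 0 0 0;1 -0.55 -0.93 0 0 0 0;1 -0.55 -0.93 0 0 0 0;1 -0.55 -0.93 0 0 0 0;1 -0.55 -0.93 0 0 0 0;1 -0.55 -0.93 0 0 0 0'
python3 -c "
from h import *
rel((558.5,-195,240),(558.5,-195,120))"
```

```text
clock: 2.2
ee_pos: [505.0, -160.6, 254.4]
orientation: [-0.112, -3.12, 0.023]
contact_force: [0.1, 0.5, 0.4]
finger_gap: 0.002
t 2.2 p [ 505.  -160.6  254.4] F [0.1 0.5 0.4] tooly [ 0.072  0.997 -0.016] toolz [-0.02  -0.014 -1.   ]
units [-1.403 -0.757  0.345]
units [-0.058  0.047  2.999]
```

```bash
cat >> h.py <<'E'
def turn(yaw=J[2]):
    R=Ro.from_rotvec(r.sense()['orientation']);D=np.c_[[-np.cos(yaw),-np.sin(yaw),0],[-np.sin(yaw),np.cos(yaw),0],[0,0,-1]]
    print("turn units",(np.degrees((R.inv()*Ro.from_matrix(D)).as_rotvec())/8).round(3))
E
python3 -m crank '1 -0.5 -0.4 0.2 0 0 0;1 -0.5 -0.4 0.2 0 0 0;1 -0.4 -0.1 0 0 0 0;1 0 0 0 0 0 0'
python3 -c "
from h import *
rel((558.5,-195,230),(558.5,-195,120));turn()"
```

```text
clock: 2.6
ee_pos: [559.0, -208.4, 230.4]
orientation: [-0.139, -3.112, 0.022]
contact_force: [-0.3, 0.8, 0.2]
finger_gap: 0.002
t 2.6 p [ 559.  -208.4  230.4] F [-0.3  0.8  0.2] tooly [ 0.089  0.996 -0.015] toolz [-0.027 -0.013 -1.   ]
units [0.042 0.334 0.006]
units [-0.072  0.041  2.749]
turn units [-0.103 -0.189 -0.322]
```

```bash
python3 -m crank '1 0 0.2 0 -0.1 -0.19 -0.32;1 0 0.1 0 0 0 0;1 0 0 0.9 0 0 0;1 0 0 0.9 0 0 0;1 0 0 0.8 0 0 0;1 0 0 0 0 0 0'
python3 -c "
from h import *
rel((560.8,-150,120),(562.3,-110,120));turn()"
```

```text
clock: 3.2
ee_pos: [555.6, -193.2, 121.8]
orientation: [-0.082, -3.136, -0.0]
contact_force: [-0.5, 0.6, -0.2]
finger_gap: -0.0
t 3.2 p [ 555.6 -193.2  121.8] F [-0.5  0.6 -0.2] tooly [ 0.052  0.999 -0.   ] toolz [-0.005  0.    -1.   ]
units [-0.074  1.084  0.044]
units [ 0.015  1.001 -0.   ]
turn units [-0.001 -0.032 -0.058]
```

```bash
python3 -m crank '1 -0.03 0.3 0 0 0 -0.06;1 -0.03 0.3 0 0 0 0;1 -0.03 0.25 0 0 0 0;1 0 0.15 0 0 0 0;1 0 0.15 0 0 0 0;1 0 0.15 0 0 0 0;1 0 0.15 0 0 0 0'
python3 -c "
from h import *
rel((562.3,-110,120));turn()"
```

```text
clock: 3.9
ee_pos: [565.5, -130.1, 129.2]
orientation: [0.069, 3.134, -0.005]
contact_force: [-0.7, -0.2, 0.1]
finger_gap: 0.004
t 3.9 p [ 565.5 -130.1  129.2] F [-0.7 -0.2  0.1] tooly [ 0.044  0.999 -0.003] toolz [ 0.006 -0.003 -1.   ]
units [0.104 0.499 0.227]
turn units [-0.021  0.047  0.001]
```

```bash
python3 -m crank '1 0.05 0.15 0.12 0 0 0;1 0.05 0.15 0.12 0 0 0;1 0 0.12 0.05 0 0 0;1 0 0.12 0 0 0 0;1 0 0 0 0 0 0;1 0 0 0 0 0 0;1 0 0 0 0 0 0;1 0 0 0 0 0 0'
python3 - <<'E'
from h import *
import cv2
rel();turn()
a=viewer.get_image("scene")[150:240,190:310,::-1];b=viewer.get_image("top")[130:220,200:320,::-1]
cv2.imwrite("pics/p5.png",np.vstack([cv2.resize(x,(400,300),interpolation=cv2.INTER_CUBIC) for x in(a,b)]))
E
```

```text
clock: 4.7
ee_pos: [561.9, -106.2, 115.9]
orientation: [0.069, 3.136, -0.005]
contact_force: [-0.1, 0.2, 0.1]
finger_gap: 0.0
t 4.7 p [ 561.9 -106.2  115.9] F [-0.1  0.2  0.1] tooly [ 0.044  0.999 -0.003] toolz [ 0.005 -0.003 -1.   ]
turn units [-0.022  0.038  0.002]
```

View pics/p5.png

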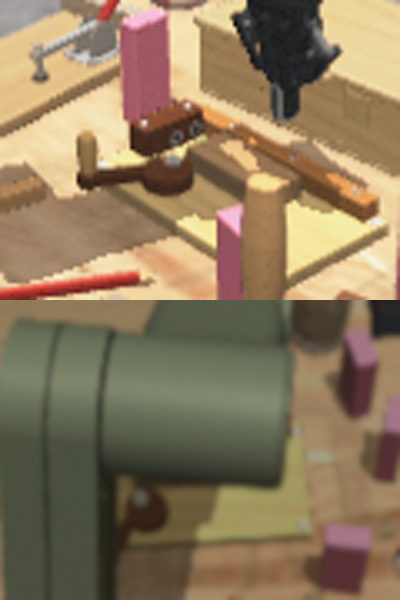

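```bash
python3 -m crank '1 0 -0.75 0 0 0 0;1 0 -0.75 0 0 0 0;1 0 0 0.5 0 0 0;1 0 0 0.6 0 0 0;1 0 0 0 0 0 0'
python3 -c "
from h import *
rel((560,-160,28),(563,-90,28));turn()"
```

```text
clock: 5.3
ee_pos: [560.9, -169.6, 72.5]
orientation: [0.07, 3.131, -0.007]
contact_force: [-0.2, 0.5, 0.1]
finger_gap: -0.003
t 5.3 p [ 560.9 -169.6   72.5] F [-0.2  0.5  0.1] tooly [ 0.044  0.999 -0.004] toolz [ 0.01  -0.005 -1.   ]
units [0.043 0.244 1.111]
units [ 0.003  1.752 -0.007]
turn units [-0.03   0.07  -0.001]
```

```bash
python3 -m crank '1 0.03 0 0.5 -0.03 0.07 0;1 0 0 0.4 0 0 0;1 0 0 0.2 0 0 0;1 0 0 0 0 0 0'
python3 -c "
from h import *
rel((560.6,-147,29),(563,-90,29));turn()"
```

```text
clock: 5.7
ee_pos: [562.1, -170.4, 30.6]
orientation: [0.07, 3.136, -0.002]
contact_force: [-0.4, 1.0, 0.8]
finger_gap: 0.0
t 5.7 p [ 562.1 -170.4   30.6] F [-0.4  1.   0.8] tooly [ 0.045  0.999 -0.001] toolz [ 0.004 -0.001 -1.   ]
units [0.064 0.582 0.04 ]
units [ 0.004  1.426 -0.002]
turn units [-0.008  0.032 -0.002]
```

```bash
python3 -m crank '1 0.06 0.25 0 0 0 0;1 0 0.25 0 0 0 0;1 0 0.25 0 0 0 0;1 0 0.2 0 0 0 0;1 0 0.15 0 0 0 0;1 0 0.15 0 0 0 0'
python3 -c "
from h import *
rel((563,-80,29));turn()"
```

```text
clock: 6.3
ee_pos: [564.1, -116.0, 34.6]
orientation: [0.069, 3.13, -0.004]
contact_force: [0.8, -0.9, -0.0]
finger_gap: -0.001
t 6.3 p [ 564.1 -116.    34.6] F [ 0.8 -0.9 -0. ] tooly [ 0.044  0.999 -0.002] toolz [ 0.011 -0.003 -1.   ]
units [0.069 0.898 0.137]
turn units [-0.017  0.078  0.004]
```

```bash
python3 -m crank '1 0.04 0.12 0.1 0 0.05 0;1 0.03 0.12 0.06 0 0 0;1 0 0.12 0.04 0 0 0;1 0 0.12 0.03 0 0 0;1 0 0.12 0.03 0 0 0'
python3 -c "
from h import *
rel((563,-80,29));turn()"
```

```text
clock: 6.8
ee_pos: [570.4, -100.9, 34.4]
orientation: [0.055, 3.116, -0.036]
contact_force: [-0.6, -6.4, 8.1]
finger_gap: -0.003
t 6.8 p [ 570.4 -100.9   34.4] F [-0.6 -6.4  8.1] tooly [ 0.036  0.999 -0.023] toolz [ 0.025 -0.023 -0.999]
units [0.206 0.517 0.118]
turn units [-0.16   0.183  0.065]
```

```bash
python3 -m crank '1 0 0 0 0 0 0'
python3 - <<'E'
from h import *
import cv2
rel()
a=viewer.get_image("scene")[160:240,205:310,::-1]
cv2.imwrite("pics/p6.png",cv2.resize(a,(788,600),interpolation=cv2.INTER_CUBIC))
E
```

```text
clock: 6.9
ee_pos: [570.7, -100.7, 34.8]
orientation: [0.054, 3.115, -0.037]
contact_force: [-0.5, -0.1, -0.1]
finger_gap: -0.0
t 6.9 p [ 570.7 -100.7   34.8] F [-0.5 -0.1 -0.1] tooly [ 0.035  0.999 -0.023] toolz [ 0.025 -0.024 -0.999]
```

View pics/p6.png

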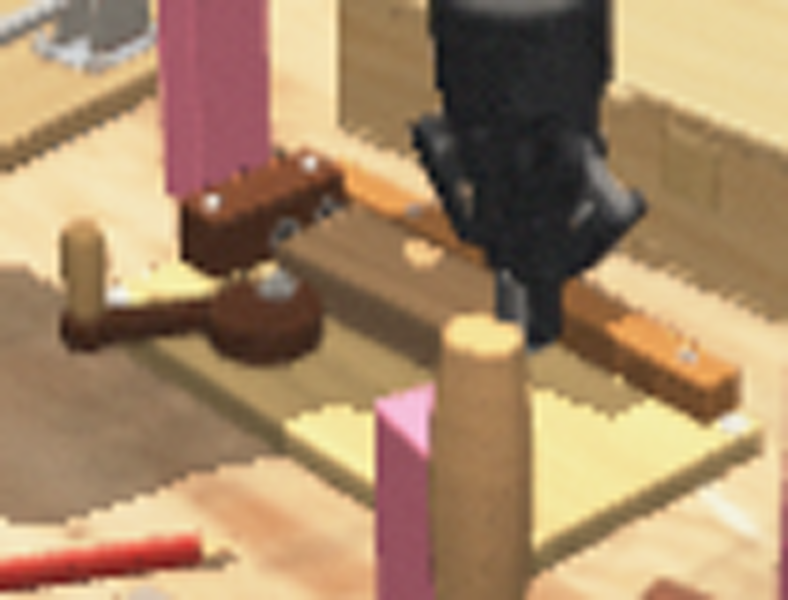

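Run:
```python
from h import *
def C(P):return ((proj("scene",tf(J,P))-[205,160]+.5)*7.5).round().tolist()
for dy in(0,10,20,30):
  print(dy,[C((x,y-dy,44)) for x in(0,50,-8,42) for y in(105,-15)])
print("stop edge",C([(0,105,18),(50,105,18),(0,105,52),(50,105,52)]))
s=r.sense();print(C(np.linalg.inv(np.eye(3))@np.array([[0,0,0]])))
print(((proj("scene",s['ee_pos'])-[205,160]+.5)*7.5).round())
```

```text
0 [[[258.0, 218.0]], [[431.0, 319.0]], [[342.0, 184.0]], [[516.0, 281.0]], [[244.0, 224.0]], [[417.0, 325.0]], [[329.0, 190.0]], [[502.0, 287.0]]]
10 [[[272.0, 226.0]], [[446.0, 328.0]], [[356.0, 192.0]], [[531.0, 290.0]], [[258.0, 232.0]], [[432.0, 334.0]], [[343.0, 197.0]], [[518.0, 296.0]]]
20 [[[286.0, 234.0]], [[461.0, 337.0]], [[370.0, 200.0]], [[547.0, 298.0]], [[272.0, 240.0]], [[447.0, 343.0]], [[357.0, 205.0]], [[533.0, 305.0]]]
30 [[[300.0, 243.0]], [[477.0, 346.0]], [[384.0, 208.0]], [[562.0, 307.0]], [[286.0, 248.0]], [[463.0, 353.0]], [[371.0, 213.0]], [[549.0, 313.0]]]
stop edge [[260.0, 268.0], [343.0, 233.0], [258.0, 203.0], [342.0, 169.0]]Traceback (most recent call last):
  File "<stdin>", line 6, in <module>
ValueError: matmul: Input operand 1 has a mismatch in its core dimension 0, with gufunc signature (n?,k),(k,m?)->(n?,m?) (size 1 is different from 3)
```

```bash
python3 -m crank '1 0 -0.3 0 0 0 0;1 0.18 0 0 -0.16 0.18 0.06;1 0 0 0 0 0 0'
python3 -c "
from h import *
rel((562.5,-110,31),(563,-80,31));turn()"
```

```text
clock: 7.25
ee_pos: [561.6, -112.4, 33.1]
orientation: [-0.068, -3.138, -0.004]
contact_force: [0.7, -0.1, -0.4]
finger_gap: -0.001
t 7.25 p [ 561.6 -112.4   33.1] F [ 0.7 -0.1 -0.4] tooly [0.043 0.999 0.002] toolz [-0.003  0.002 -1.   ]
units [-0.021  0.06   0.053]
units [0.02  0.75  0.002]
turn units [ 0.016 -0.023  0.006]
```

```bash
python3 -m crank '1 0 0.15 0 0 0 0;1 0 0.15 0 0 0 0;1 0 0.15 0 0 0 0'
python3 -c "
from h import *
rel((563,-80,31));turn()"
```

```text
clock: 7.55
ee_pos: [562.1, -94.4, 32.1]
orientation: [-0.071, -3.137, -0.003]
contact_force: [-0.3, -1.0, 1.2]
finger_gap: -0.002
t 7.55 p [562.1 -94.4  32.1] F [-0.3 -1.   1.2] tooly [0.045 0.999 0.002] toolz [-0.004  0.002 -1.   ]
units [-0.006  0.359  0.029]
turn units [ 0.013 -0.028 -0.006]
```

Sliding well. Continue to the stop.

```bash
python3 -m crank '1 0 0.12 0 0 0 0;1 0 0.1 0 0 0 0'; python3 -m crank '1 0 0.1 0 0 0 0'; python3 -m crank '1 0 0.1 0 0 0 0'
python3 -c "
from h import *
rel((563,-80,31));turn()"
```

```text
clock: 7.75
ee_pos: [562.7, -84.2, 32.2]
orientation: [-0.069, -3.137, -0.002]
contact_force: [0.8, 0.2, 1.1]
finger_gap: -0.002
clock: 7.85
ee_pos: [562.6, -80.1, 32.2]
orientation: [-0.066, -3.137, -0.0]
contact_force: [-4.5, -14.7, 1.5]
finger_gap: 0.001
clock: 7.95
ee_pos: [562.2, -79.6, 32.4]
orientation: [-0.057, -3.136, 0.013]
contact_force: [-4.3, -26.7, 1.5]
finger_gap: 0.001
t 7.95 p [562.2 -79.6  32.4] F [ -4.3 -26.7   1.5] tooly [ 0.037  0.999 -0.008] toolz [-0.005 -0.008 -1.   ]
units [-0.02  -0.008  0.034]
turn units [-0.059 -0.035  0.056]
```

```bash
python3 -m crank '1 0 -0.4 0 0 0 0;1 0 -0.4 0 0 0 0;1 0 0 -0.8 0 0 0;1 0 0 -0.8 0 0 0;1 0 0 -0.8 0 0 1;1 0 0 -0.8 0 0 1;1 0 0 0 0 0 1;1 0 0 0 0 0 1;1 0 0 0 0 0 1;1 0 0 0 0 0 1' >/dev/null; python3 -m crank '1 0 0 0 0 0 1;1 0 0 0 0 0 1;1 0 0 0 0 0 1;1 0 0 0 0 0 1;1 0 0 0 0 0 1;1 0 0 0 0 0 1;1 0 0 0 0 0 1;1 0 0 0 0 0 1;1 0 0 0 0 0 1;1 0 0 0 0 0 1'
cat >> h.py <<'E'
def arc(phi,z,rad=85): a=np.radians(phi);return tf(J,(-31+rad*np.cos(a),58+rad*np.sin(a),z))[0]
def yawphi(phi): turn(J[2]+np.radians(phi-270))
def phinow():
    p=np.array(r.sense()['ee_pos'])-tf(J,(-31,58,0))[0];print("phi",(np.degrees(np.arctan2(p[1],p[0])-J[2])%360).round(1),"rad",np.hypot(*p[:2]).round(1),"q6",r.sense()['q'][5].round(2))
E
python3 -c "
from h import *
rel(arc(133,160),arc(133,48));yawphi(133);phinow()"
```

```text
clock: 9.95
ee_pos: [561.4, -117.7, 165.5]
orientation: [-2.908, -1.168, 0.0]
contact_force: [0.1, -0.4, 0.4]
finger_gap: -0.001
t 9.95 p [ 561.4 -117.7  165.5] F [ 0.1 -0.4  0.4] tooly [ 0.692 -0.722 -0.007] toolz [-0.003  0.007 -1.   ]
units [ 1.574 -5.146  0.178]
units [-0.008  0.02   2.8  ]
turn units [-0.051 -0.018  0.413]
phi 290.7 rad 134.3 q6 0.57
```

```bash
python3 -m crank '1 0.22 -0.72 0 0 0 0.4;1 0.2 -0.73 0 0 0 0;1 0.2 -0.73 0 0 0 0;1 0.2 -0.73 0 0 0 0;1 0.2 -0.73 0 0 0 0;1 0.2 -0.73 0 0 0 0;1 0.2 -0.6 0 0 0 0;1 0 0 0 0 0 0'
python3 -c "
from h import *
rel(arc(133,140),arc(133,48));yawphi(133);phinow()"
```

```text
clock: 10.75
ee_pos: [472.9, 73.6, 166.8]
orientation: [-2.942, -1.062, -0.005]
contact_force: [-0.2, -0.8, -1.2]
finger_gap: -0.006
t 10.75 p [472.9  73.6 166.8] F [-0.2 -0.8 -1.2] tooly [ 0.639 -0.769 -0.012] toolz [-0.002  0.014 -1.   ]
units [-0.152 -0.144  0.67 ]
units [-0.017  0.027  2.3  ]
turn units [-0.084 -0.053 -0.096]
phi 128.8 rad 79.1 q6 0.99
```

```bash
python3 -m crank '1 -0.12 -0.12 0.6 -0.08 -0.05 -0.1;1 0 0 0.6 0 0 0;1 0 0 0.3 0 0 0;1 0 0 0 0 0 0'
python3 - <<'E'
from h import *
import cv2
rel(arc(133,120),arc(133,48));yawphi(133);phinow()
a=viewer.get_image("scene")[130:210,190:295,::-1];b=viewer.get_image("top")[150:220,190:300,::-1]
cv2.imwrite("pics/p7.png",np.vstack([cv2.resize(x,(400,300),interpolation=cv2.INTER_CUBIC) for x in(a,b)]))
E
```

```text
clock: 11.15
ee_pos: [468.5, 72.9, 106.3]
orientation: [2.947, 1.087, 0.008]
contact_force: [-0.7, 0.5, -0.0]
finger_gap: 0.001
t 11.15 p [468.5  72.9 106.3] F [-0.7  0.5 -0. ] tooly [ 0.649 -0.76   0.002] toolz [ 0.005  0.001 -1.   ]
units [-0.047 -0.095 -0.344]
units [-0.009 -0.004  1.8  ]
turn units [ 0.017 -0.034  0.005]
phi 131.6 rad 81.2 q6 0.99
```

View pics/p7.png

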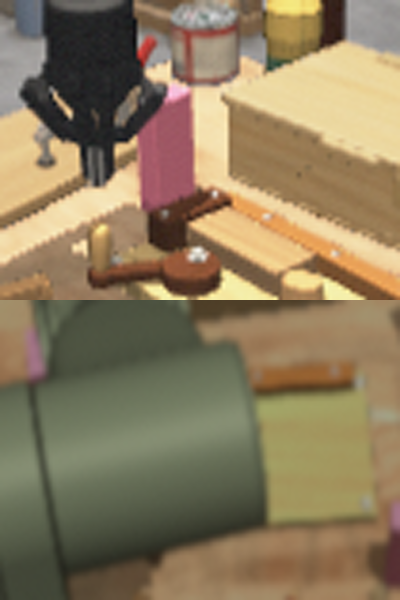

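```bash
python3 -m crank '1 -0.05 -0.09 0.5 0 -0.03 0;1 0 0 0.5 0 0 0;1 0 0 0.4 0 0 0;1 0 0 0 0 0 0'
python3 -c "
from h import *
rel(arc(133,50));yawphi(133);phinow()"
```

```text
clock: 11.65
ee_pos: [471.7, 73.5, 54.7]
orientation: [2.944, 1.081, 0.025]
contact_force: [0.7, 0.2, 0.7]
finger_gap: 0.001
t 11.65 p [471.7  73.5  54.7] F [0.7 0.2 0.7] tooly [ 0.647 -0.762  0.01 ] toolz [ 0.017  0.001 -1.   ]
units [-0.121 -0.138  0.114]
turn units [ 0.074 -0.093 -0.015]
phi 129.6 rad 79.7 q6 1.0
```

```bash
python3 -m crank '1 -0.12 -0.13 0.08 0.07 -0.09 0;1 -0.3 0.02 0 0 0 -1;1 -0.3 0.02 0 0 0 -1'
python3 -c "
from h import *
phinow();rel(arc(150,50));yawphi(150)"
```

```text
clock: 11.95
ee_pos: [452.0, 57.6, 54.0]
orientation: [2.763, 1.494, 0.012]
contact_force: [1.0, 3.4, -2.9]
finger_gap: 0.003
phi 147.4 rad 82.8 q6 0.68
t 11.95 p [452.   57.6  54. ] F [ 1.   3.4 -2.9] tooly [ 0.837 -0.548  0.004] toolz [ 0.007  0.003 -1.   ]
units [-0.096 -0.056  0.099]
turn units [ 0.03  -0.045 -0.083]
```

```bash
python3 -m crank '1 -0.32 -0.03 0.08 0 -0.04 -1;1 -0.32 0 0 0 0 -1;1 -0.32 0 0 0 0 -1'
python3 -c "
from h import *
phinow();p=r.sense()['ee_pos']
rel(arc(175,50));yawphi(175)"
```

```text
clock: 12.25
ee_pos: [437.5, 25.1, 54.3]
orientation: [2.371, 2.051, 0.018]
contact_force: [1.3, 4.6, -2.1]
finger_gap: 0.001
phi 172.0 rad 83.5 q6 0.17
t 12.25 p [437.5  25.1  54.3] F [ 1.3  4.6 -2.1] tooly [ 0.989 -0.144  0.013] toolz [ 0.013  0.003 -1.   ]
units [-0.109 -0.04   0.105]
turn units [ 0.09  -0.033 -0.093]
```

```bash
python3 -m crank '1 -0.34 -0.03 0.08 0.09 -0.03 -1;1 -0.32 0 0.03 0 0 -1;1 -0.32 0 0.02 0 0 -1;1 -0.32 0 0.02 0 0 -1'
python3 -c "
from h import *
phinow();rel(arc(207,50));yawphi(207)"
```

```text
clock: 12.65
ee_pos: [441.2, -24.7, 52.7]
orientation: [1.69, 2.646, 0.013]
contact_force: [1.6, 5.3, -2.1]
finger_gap: -0.003
phi 206.4 rad 85.7 q6 -0.53
t 12.65 p [441.2 -24.7  52.7] F [ 1.6  5.3 -2.1] tooly [0.907 0.421 0.008] toolz [ 0.006  0.006 -1.   ]
units [-0.025  0.018  0.068]
turn units [ 0.058 -0.02   0.052]
```

```bash
python3 -m crank '1 -0.25 0.01 0.04 0 0 -0.7;1 -0.25 0.01 0.02 0 0 -0.8'
python3 -c "
from h import *
phinow();rel(arc(220,50));yawphi(220)"
python3 -m crank '1 -0.2 0.01 0.02 0 0 -0.6;1 -0.2 0.01 0.02 0 0 -0.6'
python3 -c "
from h import *
phinow();rel(arc(230,50));yawphi(230)"
```

```text
clock: 12.85
ee_pos: [450.4, -41.6, 52.3]
orientation: [1.395, 2.815, 0.016]
contact_force: [-1.1, 5.4, 0.2]
finger_gap: -0.002
phi 219.2 rad 86.3 q6 -0.79
t 12.85 p [450.4 -41.6  52.3] F [-1.1  5.4  0.2] tooly [0.796 0.606 0.009] toolz [ 0.005  0.009 -1.   ]
units [-0.031  0.032  0.057]
turn units [ 0.066 -0.03  -0.022]
clock: 13.05
ee_pos: [457.5, -51.6, 52.0]
orientation: [-1.145, -2.916, -0.019]
contact_force: [-10.7, 15.2, 10.0]
finger_gap: 0.001
phi 227.2 rad 87.4 q6 -0.98
t 13.05 p [457.5 -51.6  52. ] F [-10.7  15.2  10. ] tooly [0.68  0.733 0.008] toolz [-0.004  0.015 -1.   ]
units [-0.106  0.059  0.049]
turn units [ 0.059 -0.091 -0.042]
```

```bash
python3 -m crank '1 -0.14 0.03 0 0 0 0'; python3 -m crank '1 -0.14 0.02 0 0 0 -0.2'
python3 -c "
from h import *
phinow();rel();yawphi(230)"
```

```text
clock: 13.15
ee_pos: [457.7, -51.8, 52.2]
orientation: [-1.143, -2.903, -0.022]
contact_force: [-10.6, 15.8, 6.2]
finger_gap: -0.001
clock: 13.25
ee_pos: [457.4, -51.9, 52.4]
orientation: [-1.101, -2.906, -0.026]
contact_force: [-9.2, 13.5, 5.7]
finger_gap: -0.002
phi 227.3 rad 87.8 q6 -1.03
t 13.25 p [457.4 -51.9  52.4] F [-9.2 13.5  5.7] tooly [0.662 0.749 0.004] toolz [-0.026  0.028 -0.999]
turn units [ 0.026 -0.27   0.132]
```

```bash
python3 -m crank '1 -0.25 0.03 0 0 -0.2 0'; python3 -m crank '1 -0.25 0.03 0 0 -0.2 0'
python3 -c "
from h import *
phinow();rel()"
```

```text
clock: 13.35
ee_pos: [458.4, -53.1, 52.0]
orientation: [-1.109, -2.911, -0.016]
contact_force: [-14.8, 22.0, 13.5]
finger_gap: 0.0
clock: 13.45
ee_pos: [459.0, -53.7, 51.8]
orientation: [-1.119, -2.915, -0.006]
contact_force: [-14.7, 25.1, 16.2]
finger_gap: 0.002
phi 228.9 rad 87.9 q6 -0.99
t 13.45 p [459.  -53.7  51.8] F [-14.7  25.1  16.2] tooly [ 0.669  0.743 -0.003] toolz [-0.017  0.011 -1.   ]
```

```bash
python3 -m crank '1 0.4 0 0 0 0 0;1 0.5 0 0 0 0 0;1 0 0 -0.8 0 0 0;1 0 0 -0.8 0 0 0;1 0 0 -0.8 0 0 0;1 0 -0.9 -0.6 0 0 0;1 0.9 -0.9 0 0 0 0;1 0.9 -0.9 0 0 0 0;1 0.9 -0.9 0 0 0 0;1 0.9 -0.9 0 0 0 0'
python3 -m crank '1 0.9 0 0 0 0 0;1 0.9 0 0 0 0 0;1 0.9 0 0 0 0 0;1 0.9 0 0 0 0 0;1 0 0 0 0 0 0'
python3 - <<'E'
from h import *
import cv2
a=viewer.get_image("scene")[:,:,::-1];b=viewer.get_image("top")[:,:,::-1]
cv2.imwrite("pics/s8.png",a);cv2.imwrite("pics/t8.png",b)
cv2.imwrite("pics/p8.png",np.vstack([cv2.resize(x,(460,300),interpolation=cv2.INTER_CUBIC) for x in(a[165:233,205:309],b[155:220,210:310])]))
E
```

```text
clock: 14.45
ee_pos: [208.9, -67.6, 189.8]
orientation: [-1.114, -2.933, -0.011]
contact_force: [-0.7, -1.2, 0.7]
finger_gap: -0.0
clock: 14.95
ee_pos: [98.6, 26.0, 192.5]
orientation: [1.13, 2.925, 0.019]
contact_force: [0.7, -0.0, 0.8]
finger_gap: 0.002
```

View pics/p8.png

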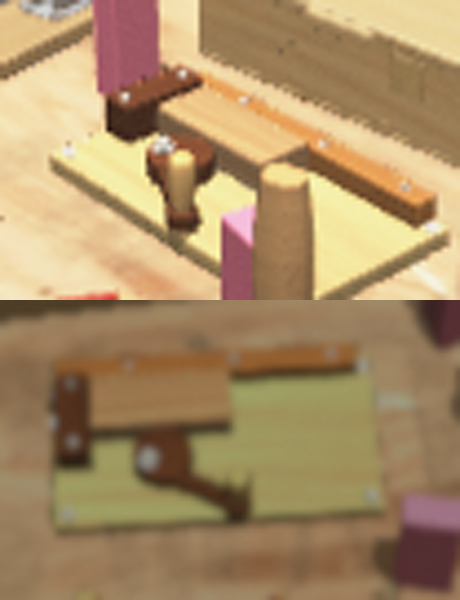

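View pics/s8.png

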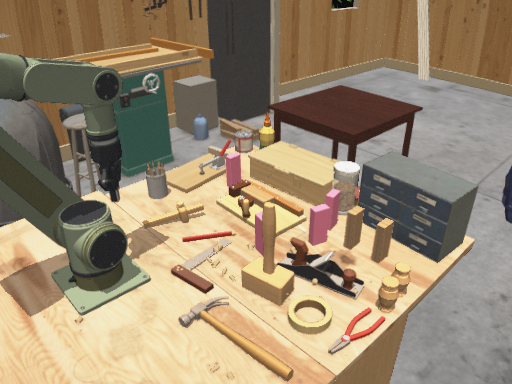

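Run:
```python
from h import *
import cv2
P=[(0,-15,44),(50,-15,44),(0,105,44),(0,-15,18)]
print((proj("top",tf(J,P))-[235,160]).round(1).tolist());print((proj("scene",tf(J,P))-[230,180]).round(1).tolist())
a=cv2.imread("pics/t8.png");b=cv2.imread("pics/s8.png")
def d(im,n):
    x0,y0,w,h=(235,160,0,0) if n=="top" else (230,180,0,0)
    c=cv2.resize(im[y0-10:y0+35,x0-20:x0+50],None,fx=8,fy=8,interpolation=cv2.INTER_CUBIC)
    for p in proj(n,tf(J,P)): cv2.drawMarker(c,tuple(int(v) for v in (p-[x0-20,y0-10]+.5)*8),(255,0,0),cv2.MARKER_CROSS,14,1)
    return c
cv2.imwrite("pics/p9.png",cv2.resize(np.vstack([d(b,"scene"),d(a,"top")]),(467,600)) if 0 else cv2.resize(np.vstack([d(b,"scene"),d(a,"top")]),(466,600)))
```

```text
[[24.3, 20.4], [23.7, 9.4], [-6.5, 21.9], [24.4, 23.7]]
[[31.9, 22.1], [43.3, 17.0], [8.9, 8.6], [31.9, 28.9]]
```

View pics/p9.png

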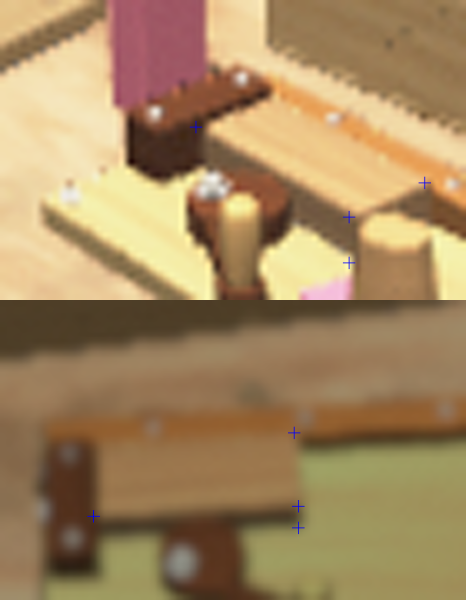

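```bash
python3 -c "
from h import *
rel();print(r.hand_in())"
```

```text
t 15.05 p [101.   24.5 192.9] F [ 0.4 -0.2  0.9] tooly [0.678 0.735 0.013] toolz [ 0.011  0.008 -1.   ]
the job is handed in; nothing more can be done
None
```

I toppled the blank onto the bed with shut fingers, slid it to the end stop, closed the cam lever onto it, and handed the job in at about 15 s.

**Stop contact:** the force rose to 27 N where the blank was expected to meet the stop, while the clamp was still open.

**Clamp:** the last push on the handle was about 28 N, with the lever near 1.6 rad. After I backed off, the pictures show the cam touching the blank and the lever still where I left it.

**Last pictures:** the blank lies flat against the fence and stop, and the waiting blanks still stand. The can of dowels is in place, and the robot is clear of everything.

**Checks that disagreed:**
- The overlay of the expected blank corners was off by about 2 mm along the bed. That is about the same as the error in my fit of the jig's position. I saw no gap at the stop, but the picture could not show one under about 3 mm.
- One early slide push met 6 N sideways and 8 N upward for a moment. It cleared after I backed off and straightened the tool; I did not find the cause.

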